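# Clamp a bumper bracket in the cam-locked slide fixture

### The job

Clamp the bumper bracket that stands between the jaws of the bench fixture: with a fingertip swing the cam lever out to its release stop so that the cam is at its low point, then push the slide forward by its push plate until it is fully home and its jaw has squared the bracket against the fixed anvil, and swing the lever all the way back so that the cam locks behind the slide. Lift nothing, do not touch the bracket itself (the jaw seats it), leave the other things where they are, and finish with the hand clear.

Things in the scene. Friction and masses are not known exactly. Their poses are not given: they have to be found in the camera images.
- fixture: Clamping fixture fixed to the bench: steel base plate 275 x 164 x 12 mm. Origin: centre of its underside (bench height). x: forward, the way the slide is pushed (towards the anvil, roughly away from the robot); y: left, the cam's side. In this frame (mm): slide's rails x -130 to -24, |y| to 30, top z 30; four bolt heads 21 high at (+-122, +-68). The bench behind x = -140 is clear.
- seat (a point): Point on the fixture's base plate (z = 12 mm) under the middle of the bracket's clamped place: (75.5, 0) mm in the fixture's frame. The fixed anvil's clamping face is 21 mm ahead of it; the anvil block ends at x = 122.5 mm, is 76 mm wide, top at z = 60 mm, bolt heads to 65.
- slide (a joint): Travel of the slide along the fixture's +x, m: 0 = fully back, 0.059 = fully home at its stop; starts at 0 to 0.007. No spring: it stays where left; about 4 N moves it. Unless the cam is low (lever over 2.0 rad) a lug on its left side meets the cam's nose after about 0.028 m. Once it is home, the cam locks behind the lug and draws it up the last 2 or 3 mm.
- push_face (a point): Centre of the rear face of the slide's upright push plate (the face to push on; it looks to the fixture's -x), 55 mm over the bench; moves with the slide, at x = -115 mm + travel, y = 0 in the fixture's frame. Plate 40 mm wide, 8 mm thick, z 28 to 69 mm.
- jaw_face (a point): Middle of the front face of the slide's moving jaw, 35 mm over the bench; moves with the slide, at x = -5 mm + travel, y = 0 in the fixture's frame. Jaw 16 mm thick, 66 mm wide, top at z = 53 mm, bolt heads to 55. The steel bar behind it is 26 mm wide, top at z = 40 mm.
- cam_lever (a joint): Angle of cam and lever about the upright pivot, rad: 0 = locked (nose in the slide's path, lever at its locking stop), growing clockwise seen from above to 2.18 = release stop (cam at its low point). Starts at 0 to 0.12. Stiff, no spring: stays where left; about 3 N at the handle. Lever direction in the fixture's frame, from +x towards +y: 160 deg minus this angle (160 locked, 35 released).
- pivot (a point): Pivot of the cam lever, on its axis at the height of the flat lever (43 mm over the bench); at (-45, 39) mm in the fixture's frame. A hex nut stands on it up to 59 mm over the bench.
- grip (a point): Centre of the lever's upright black handle, 85 mm from the pivot's axis and 70 mm over the bench. The handle is round, upright, about 20 mm in diameter, from 46 to 95 mm over the bench; it is pushed sideways along its arc. The flat lever below it is 13 mm wide, z 39 to 46 mm.
- bracket_mid (a point): Middle (half-way up) of the loose bumper bracket: aluminium channel open at the top, 42 mm along x, 60 along y, 38 high, walls 4, about 0.2 kg. It stands on the base plate (z 12 to 50 mm) between jaw and anvil, 2 to 16 mm short of the anvil and slightly turned; axes roughly the fixture's. Clamped, its middle is over point seat.
- socket: Bystander: steel socket 30 mm in diameter, 42 mm high, standing on the right half of the base plate. Origin: centre of its underside.
- bolt: Bystander: steel bolt standing on its head (21 mm in diameter) on the right rear part of the base plate, 44 mm high. Origin: centre of its underside.
- scraper: Bystander: screwdriver 190 mm long with a black handle, lying on the bench along the fixture's right edge. Origin: near its middle, on the bench.
- sanding_block: Bystander: cork sanding block 115 x 62 x 36 mm on the bench, right of the fixture. Origin: centre of its underside.
- tape_roll: Bystander: roll of tape lying flat, 104 mm in diameter, 25 mm high, right of the fixture's front part. Origin: centre of its underside.
- filler_tin: Bystander: filler tin 84 mm in diameter, 75 mm high, left of the fixture. Origin: centre of its underside.
- spray_can: Bystander: spray can 58 mm in diameter, 160 mm high, at the right of the bench. Origin: centre of its underside.
- parts_dish: Bystander: round steel dish 120 mm wide, 24 mm high with small bolts, at the right of the bench. Origin: centre of its underside.

How it is judged:
By the outcome, as a careful person would: the job done as asked, in the order asked, and still so for the second after the job is handed in, with the robot touching nothing.
It also fails if it takes over 69 s, if anything falls off the work surface, if the arm or the gripper's body presses on something with over 40 N, if the wrist force passes 120 N, or if a joint passes its speed limit or range.

### The arm

A 6-joint arm with a two-finger parallel gripper is mounted at the origin on the work surface. World frame = base frame: x ahead of the robot, y to its left, z up, the work surface at z = 0. Lengths are in m, angles in degrees, forces in N, time in s.
With the tool pointing down it reaches from about 0.4 to 0.825 m from the base axis. Payload 7 kg.
Tool frame: the origin (TCP) lies on the centre line of the jaws, within the pads' length; the fingertips stand 14 mm ahead of it and the grasp point (between the pads) lies 5 mm behind it; z points along the fingers, x is the direction in which the jaws open and shut, and the axes are right-handed (so a half turn about z gives the same grasp; the last joint's range is limited). The gripper opens to 88 mm and grips with 3 to 60 N. Pads are 19 mm wide; open, the fingers measure 130 mm over their backs; the gripper's body (78 mm by 193 mm) begins 47 mm behind the grasp point.
Start: joints at [-52.248, 20.546, 0.682, 0, -70.136, -16.507], TCP at [0.245, -0.629, 0.241] pointing down, gripper open.
Joint ranges: [-176.03, 176.03], [-82.01, 121.73], [-58.28, 71.71], [-173.87, 95.51], [-174.79, -0.11], [-173.66, 173.66]. Speed limits (degrees/s): [136.94, 136.94, 172.46, 180, 180, 180].

### API

Orientations are given as [roll, pitch, yaw] about the fixed x, y, z axes, in that order (R = Rz(yaw) Ry(pitch) Rx(roll)).
In Python, from plant import * gives the robot as it stands.
- The arm moves only by the shell command python3 -m handwheel 'ROWS' [OPENING]. ROWS is JSON, a list of rows, each a list of 2 entries, a list of its own where there are three numbers: the shift along the tool's x, y, z each as a share of 0.2 m, from -1 to 1, then the turn, a rotation vector about the tool's x, y, z each as a share of 360 degrees, from -1 to 1. In form: [[[tx, ty, tz], [ax, ay, az]], ...]. A call has 1 to 5 rows; each row is the pose to reach, as a shift and turn from the pose commanded when the call began, along the tool's axes at that moment, turning the shorter way round; what a row does not reach only later rows make up. A row lasts 1/12 s, in which the tool goes at most 41.7 mm and 7.16 degrees, less where a joint would pass 70% of its speed; a pose out of reach is approached as far as the arm can. A call with a number of a shift or a turn outside -1 to 1 is refused whole. A call with a gripper value outside its range is refused whole. OPENING is the closure, from -1 (fully open) to 1 (shut), set as the call begins (- or left out, the last holds). The fingers move at their own pace and stop on an object; the grip force is fixed at half the most. Time passes only in rows, so rows that repeat a pose let the fingers close. It gives the time, the measured TCP pose, the force and the opening at its end, in the units of the state.
- get_obs(): the state, without advancing time (a new reading comes with each control period).
- snapshot(name): name is "side" or "top" or "wrist"; returns a dict with "color" (400x640x3 uint8, red, green, blue), "z_map" (400x640 float32, m along the optical axis (not along the pixel's ray), 0 where there is no reading), "intrinsics" (3x3 intrinsics, pixels), "rvec" (rotation vector, rad) and "tvec" (3), from world to camera coordinates, as OpenCV has them. Camera axes: x right, y down, z forward; pixel columns grow to the right and rows downward; lengths in m; the calibration is good to about 2 mm. A picture is of the moment at which its call begins.
- close_job(): hands the job in, once; it reports no verdict.
The state is a dict: "clock": time; "joint_pos": joint angles; "qvel": joint speeds; "tau": joint torques, N m; "tool_pos": TCP position; "orientation": TCP orientation; "force": force on the tool from outside, world axes, zero at the start; "moment": the same for the moment, N m; "opening": finger opening in m.
Only numpy, scipy, OpenCV 4.12 (cv2) and the standard library are available. Lean on these libraries where they do the work, as an engineer would, in place of code of your own. Each camera call takes 0.05 s, during which the arm holds its last target. There are 200 camera calls.

## Working session

There is one attempt and no reset: what is moved stays moved. The work goes in short steps, Python scripts to look and compute and a shell command to move; the robot and the scene stay as the last step left them, time stands still between calls to the robot, and variables do not carry over. Pictures are saved under pics/ and viewed, about 8 in all and at most 12, crops included, and the job is handed in when it is done.

```bash
ls; mkdir -p pics; python3 - <<'E'
from plant import *
import cv2,numpy as np
o=get_obs();print(o)
for n in("top","side"):
    s=snapshot(n);cv2.imwrite(f"pics/{n}0.png",s["color"][:,:,::-1]);np.savez(f"{n}0.npz",**s)
    R=cv2.Rodrigues(s["rvec"])[0];print(n,s["intrinsics"].round(1).tolist(),(-R.T@s["tvec"].reshape(3)).round(3),R.round(2).tolist())
E
```

```text
pics
{'clock': 0.0, 'joint_pos': array([-5.22470707e+01,  2.05923684e+01,  6.34121656e-01, -2.17633656e-02,
       -7.01369873e+01, -1.65067274e+01]), 'qvel': array([-0.04678044, -0.07062355,  0.01193585,  0.02575814,  0.04458946,
        0.02946882]), 'tau': array([-3.02228966e-05, -5.82711232e+01,  2.93046767e+01,  6.99704379e+00,
        6.85980282e-03, -1.22556180e-04]), 'tool_pos': array([ 0.24441383, -0.62868584,  0.23960962]), 'orientation': array([-1.79992554e+02, -9.71226334e-02,  1.11238784e+02]), 'force': array([0.42348532, 0.72756443, 0.18270594]), 'moment': array([ 0.02531769,  0.00516699, -0.0078994 ]), 'opening': 0.08770540635571737}
top [[372.2, 0.0, 316.3], [0.0, 372.2, 199.1], [0.0, 0.0, 1.0]] [ 0.445 -0.067  1.173] [[0.02, -1.0, -0.01], [-0.99, -0.02, -0.11], [0.1, 0.02, -0.99]]
side [[365.6, 0.0, 324.6], [0.0, 365.6, 192.3], [0.0, 0.0, 1.0]] [0.299 0.673 0.586] [[-0.95, -0.31, -0.02], [-0.15, 0.52, -0.84], [0.27, -0.8, -0.54]]
```

View pics/top0.png

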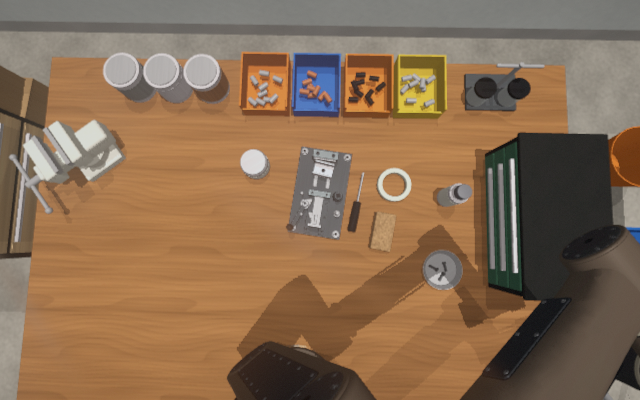

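View pics/side0.png

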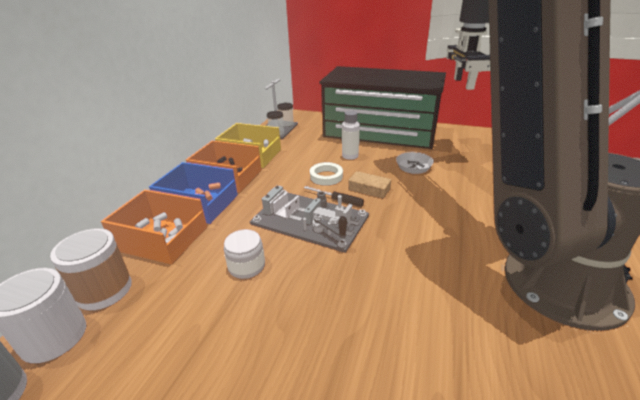

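The top view shows the fixture around px (320,193), with the anvil at (324,155), push plate about (316,222) and handle at (290,227). The filler tin is at (254,164) and the screwdriver at (357,205). Next I measure the plate.

```bash
cat >h.py <<'E'
import cv2,numpy as np
def ray(s,uv,z):
    uv=np.atleast_2d(np.array(uv,float));R=cv2.Rodrigues(s["rvec"])[0];c=-R.T@s["tvec"].reshape(3)
    d=np.c_[uv,np.ones(len(uv))]@np.linalg.inv(s["intrinsics"]).T@R
    return c+d*((z-c[2])/d[:,2])[:,None]
def proj(s,P):
    return cv2.projectPoints(np.array(P,float).reshape(-1,1,3),s["rvec"],s["tvec"],s["intrinsics"],None)[0].reshape(-1,2)
def fixT(o,yaw):
    c,s=np.cos(np.radians(yaw)),np.sin(np.radians(yaw));M=np.array([[c,-s,0],[s,c,0],[0,0,1]])
    return lambda p:(np.atleast_2d(p)/1000.)@M.T+np.array([o[0],o[1],0])
E
python3 - <<'E'
from h import *
s=dict(np.load("top0.npz"))
hsv=cv2.cvtColor(s["color"],cv2.COLOR_RGB2HSV)
m=((hsv[...,1]<70)).astype(np.uint8)*255
w=np.zeros_like(m);w[138:250,280:362]=m[138:250,280:362]
m=cv2.morphologyEx(w,cv2.MORPH_OPEN,np.ones((5,5)))
cs=max(cv2.findContours(m,0,2)[0],key=cv2.contourArea)
r=cv2.minAreaRect(cs);b=cv2.boxPoints(r);P=ray(s,b,.012)
print(b,P.round(4),P.mean(0),[np.linalg.norm(P[i]-P[i-1]) for i in range(4)],[np.degrees(np.arctan2(*(P[i]-P[i-1])[1::-1])) for i in range(4)])
im=s["color"].copy();cv2.polylines(im,[b.astype(int)],1,(255,0,0),1)
cv2.imwrite("pics/top_c.png",cv2.resize(im[135:250,270:380],None,fx=5,fy=5,interpolation=cv2.INTER_CUBIC)[:,:,::-1])
E
```

```text
[[287.3814  231.45723]
 [300.1809  146.12715]
 [351.57452 153.8362 ]
 [338.77502 239.16628]] [[ 0.4636  0.0392  0.012 ]
 [ 0.7355  0.0069  0.012 ]
 [ 0.7138 -0.157   0.012 ]
 [ 0.4436 -0.1211  0.012 ]] [ 0.58913468 -0.05799531  0.012     ] [np.float64(0.16147689655434155), np.float64(0.2737698503192723), np.float64(0.1653687829532888), np.float64(0.2726509908128949)] [np.float64(82.85227031923795), np.float64(-6.765641336594588), np.float64(-97.53598051076246), np.float64(172.41886361982233)]
```

View pics/top_c.png

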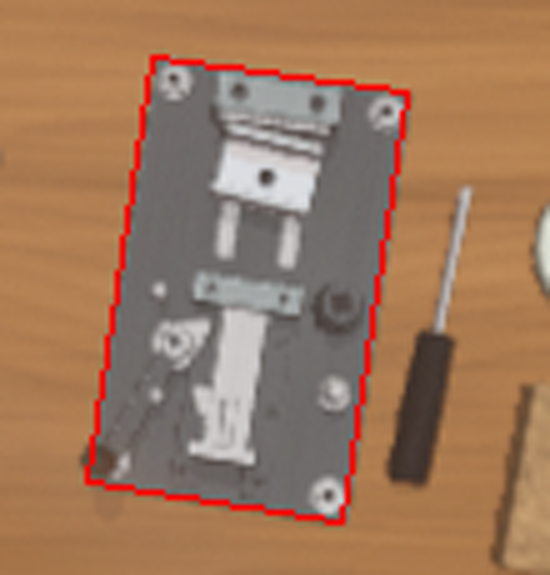

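The crop confirms the rectangle. The lever points back-left, the slide is back, and the socket and bolt stand on the right of the plate. I get positions of the neighbours, then move above for a close look.

```bash
cat >>h.py <<'E'
from scipy.spatial.transform import Rotation as Ro
def plan(pos,yaw,ob):
    """shares (tool axes) from measured pose to target pos, tool down at yaw"""
    R0=Ro.from_euler('xyz',ob["orientation"],degrees=True)
    d=R0.inv().apply(np.array(pos)-ob["tool_pos"])/.2
    r=(R0.inv()*Ro.from_euler('xyz',[180,0,yaw],degrees=True)).as_rotvec(degrees=True)/360
    return d.round(3).tolist(),r.round(4).tolist()
E
python3 - <<'E'
from h import *
from plant import *
s=dict(np.load("top0.npz"))
tin=ray(s,[[254,162]],.075)[0];c=np.array([.589,-.058]);a=np.radians(-7.2)
R=np.array([[np.cos(a),np.sin(a)],[-np.sin(a),np.cos(a)]])
print("tin",tin,"in fixture",R@(tin[:2]-c))
print(plan([.47,-.05,.32],83,get_obs()))
E
```

```text
tin [0.66822996 0.14045049 0.075     ] in fixture [0.05373277 0.20681579]
([2.289, 2.099, -0.398], [-0.0001, -0.0002, 0.0784])
```

```bash

python3 -m handwheel '[[[0,0,-0.4],[0,0,0]],[[0.76,0.7,-0.4],[0,0,0]],[[0.76,0.7,-0.4],[0,0,0]],[[0.76,0.7,-0.4],[0,0,0]],[[0.76,0.7,-0.4],[0,0,0]]]' 1
python3 -m handwheel '[[[0.76,0.7,0],[0,0,0]],[[0.76,0.7,0],[0,0,0]],[[0.76,0.7,0],[0,0,0]],[[0.76,0.7,0],[0,0,0]],[[0.76,0.7,0],[0,0,0]]]'
python3 -m handwheel '[[[0.76,0.7,0],[0,0,0.078]],[[0.76,0.7,0],[0,0,0.078]],[[0.76,0.7,0],[0,0,0.078]],[[0.76,0.7,0],[0,0,0.078]],[[0.76,0.7,0],[0,0,0.078]]]'
python3 -c "
from h import *;from plant import *
print(plan([.47,-.05,.32],83,get_obs()))
for n in ('wrist',):
    s=snapshot(n);np.savez('w1.npz',**s);cv2.imwrite('pics/w1.png',s['color'][:,:,::-1])
"
```

```text
clock: 0.52
tool_pos: [0.3044, -0.4749, 0.3124]
orientation: [-180.0, -0.0, 111.2]
force: [1.5, 0.2, -0.7]
opening: 0.0599
clock: 0.93
tool_pos: [0.3798, -0.2821, 0.3126]
orientation: [180.0, -0.0, 111.2]
force: [1.3, -0.3, 0.7]
opening: 0.0263
clock: 1.35
tool_pos: [0.446, -0.114, 0.3127]
orientation: [180.0, -0.0, 82.8]
force: [1.7, -1.2, 0.1]
opening: 0.0006
([0.333, 0.079, -0.037], [0.0, -0.0, -0.0005])
```

View pics/w1.png

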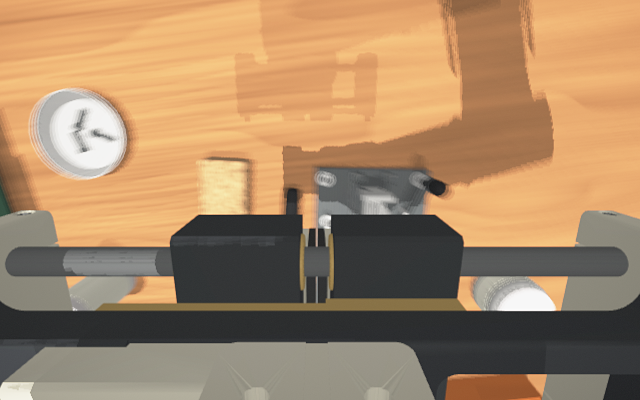

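The wrist view is motion-blurred, and the gripper hides everything ahead of the tool. The camera sees the robot side, so I move the TCP forward over the anvil.

```bash

python3 -m handwheel '[[[0.3,0.98,-0.1],[0,0,0]],[[0.3,0.98,-0.1],[0,0,0]],[[0.3,0.98,-0.1],[0,0,0]],[[0.3,0.98,-0.1],[0,0,0]],[[0.3,0.98,-0.1],[0,0,0]]]'
python3 -m handwheel '[[[0,0.2,0],[0,0,0]],[[0,0.2,0],[0,0,0]],[[0,0.2,0],[0,0,0]],[[0,0.2,0],[0,0,0]],[[0,0.2,0],[0,0,0]]]'
python3 -c "
from h import *;from plant import *
s=snapshot('wrist');np.savez('w2.npz',**s);cv2.imwrite('pics/w2.png',s['color'][:,:,::-1])
z=s['z_map'];print(z[200:330:15,316].round(3),z[260,150:480:20].round(3))
o=get_obs();print(o['tool_pos'],o['joint_pos']);R=cv2.Rodrigues(s['rvec'])[0];print(-R.T@s['tvec'].reshape(3),R[2],s['intrinsics'][0,0])
print(proj(s,[o['tool_pos'],o['tool_pos']-[0,0,.014]]))
"
```

```text
clock: 1.82
tool_pos: [0.6498, -0.0785, 0.3322]
orientation: [-180.0, 0.0, 83.2]
force: [-0.4, -0.4, 0.3]
opening: 0.0007
clock: 2.23
tool_pos: [0.6869, -0.0841, 0.3331]
orientation: [180.0, -0.0, 83.2]
force: [-0.1, 0.1, 0.7]
opening: 0.0003
[0.492 0.498 0.505 0.511 0.081 0.084 0.485 0.074 0.064] [0.081 0.081 0.073 0.075 0.074 0.075 0.074 0.073 0.081 0.078 0.075 0.074
 0.074 0.074 0.074 0.074 0.081]
[ 0.68681204 -0.0840412   0.33376441] [ 9.11894549e+00  1.99752131e+01  1.17383759e+01  4.47746186e-03
 -8.16879356e+01 -1.05950703e+02]
[ 0.62255869 -0.07618476  0.47671889] [ 0.2424229  -0.03002925 -0.96970582] 314.310910419256
[[316.22198664 255.59540155]
 [316.25882161 244.61764248]]
```

View pics/w2.png

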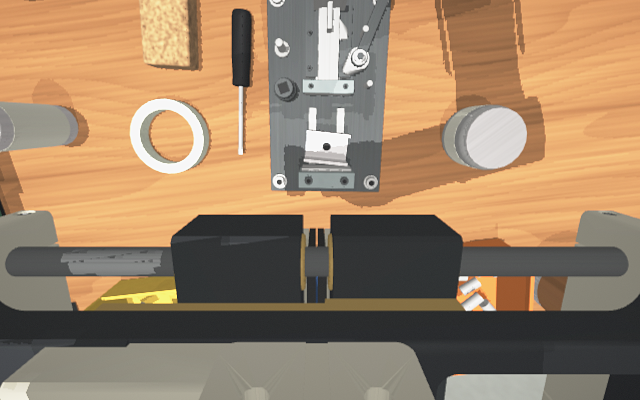

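The view now shows the front half of the fixture: anvil bolts at (279,182) and (371,182), cam nut near (357,62). I move back about 80 mm to see all of it.

```bash

python3 -m handwheel '[[[0,-0.4,-0.1],[0,0,0]],[[0,-0.4,-0.1],[0,0,0]],[[0,-0.4,-0.1],[0,0,0]],[[0,-0.4,-0.1],[0,0,0]],[[0,-0.4,-0.1],[0,0,0]]]'
python3 -c "
from h import *;from plant import *
s=snapshot('wrist');np.savez('w3.npz',**s)
o=get_obs();print(o['tool_pos'])
f=fixT([.589,-.058],-7.2);im=s['color'][:230,200:460].copy()
cv2.imwrite('pics/w3.png',cv2.resize(im,None,fx=2.6,fy=2.6,interpolation=cv2.INTER_CUBIC)[:,:,::-1])
print(proj(s,f([[x,y,21] for x in(-122,122) for y in (-68,68)])))
"
```

```text
clock: 2.7
tool_pos: [0.6075, -0.0744, 0.3546]
orientation: [179.8, -0.1, 83.2]
force: [-0.5, -0.4, -0.0]
opening: 0.001
[ 0.60792762 -0.07437799  0.35365922]
[[278.66092992  61.99564679]
 [375.107577    62.77658697]
 [282.02117147 226.03003299]
 [366.91751805 226.63804471]]
```

View pics/w3.png

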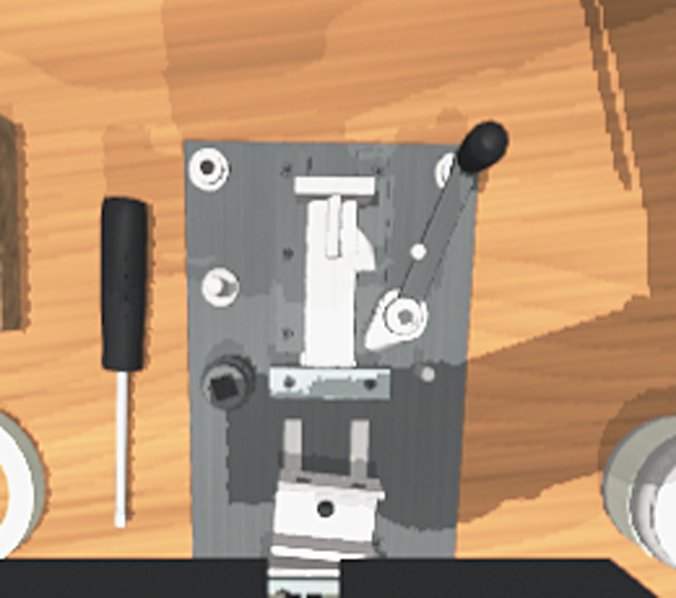

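The crop shows everything: rear right bolt (208,168), cam nut (405,317), handle top (487,138), push plate rear edge (335,179), jaw (330,383). These let me refine the fixture pose.

```bash
python3 - <<'E'
from h import *
from plant import *
s=dict(np.load("w3.npz"))
c=lambda u,v:(200+(u+.5)/2.6-.5,(v+.5)/2.6-.5)
M=[(c(208,168),21,(-122,-68)),(c(405,317),59,(-45,39))]
# front bolts from w2
s2=dict(np.load("w2.npz"))
W=[ray(s,p,z/1000)[0][:2] for p,z,_ in M]+[ray(s2,p,.021)[0][:2] for p in((279,182),(371,182.5))]
F=np.array([m[2] for m in M]+[(122,-68),(122,68)])/1000.
W=np.array(W)
a=F-F.mean(0);b=W-W.mean(0)
th=np.arctan2((a[:,0]*b[:,1]-a[:,1]*b[:,0]).sum(),(a*b).sum());R=np.array([[np.cos(th),-np.sin(th)],[np.sin(th),np.cos(th)]])
t=W.mean(0)-R@F.mean(0);print("fixture",t,np.degrees(th),"resid mm",((W-F@R.T-t)*1e3).round(1))
inv=lambda w:(R.T@(w-t)*1e3).round(1)
print("handle",inv(ray(s,c(487,138),.095)[0][:2]),"plate rear top",inv(ray(s,c(335,178),.069)[0][:2]),"jaw front top",inv(ray(s,c(330,398),.053)[0][:2]),"sock",inv(ray(s,c(224,385),.054)[0][:2]))
E
```

```text
fixture [ 0.59210315 -0.05842598] -7.549926762026795 resid mm [[ 0.4  0.6]
 [ 0.1 -0.5]
 [ 0.3 -0. ]
 [-0.8 -0.1]]
handle [-124.7   68. ] plate rear top [-1.106e+02  1.000e-01] jaw front top [-1.7  0.5] sock [ -8.  -56.7]
```

Fixture pose is (0.5921, −0.0584), yaw −7.55°, with residuals under 1 mm. I print the start pose and the arc rows, which in the tool frame are the same for every call.

```bash
cat >>h.py <<'E'
FX=fixT([.5921,-.0584],-7.55)
def fing(phi,d,z,r=85):
    p=np.radians(phi);e=np.array([np.cos(p),np.sin(p)]);t=np.array([np.sin(p),-np.cos(p)])
    return FX([*(np.array([-45,39])+r*e-d*t),z])[0],phi-7.55
def tofix(w):
    a=np.radians(-7.55);q=np.array(w)[:2]-[.5921,-.0584];return (np.array([[np.cos(a),np.sin(a)],[-np.sin(a),np.cos(a)]])@q*1e3).round(1)
E
python3 - <<'E'
from h import *
from plant import *
p,y=fing(160,32,200);print(p,y,plan(p,y,get_obs()))
for d in(20,-20):
  for a in(5,10,15,20,25):
    r=np.radians(a)*(1 if d>0 else -1);v=np.array([85,-d]);Rm=np.array([[np.cos(r),-np.sin(r)],[np.sin(r),np.cos(r)]])
    print(d,a,((Rm@v-v)/200).round(4),round(np.degrees(r)/360,4))
E
```

```text
[ 0.46245203 -0.00288253  0.2       ] 152.45 ([0.268, -0.766, 0.767], [0.0003, 0.0001, -0.1924])
20 5 [0.0071 0.0374] 0.0139
20 10 [0.0109 0.0753] 0.0278
20 15 [0.0114 0.1134] 0.0417
20 20 [0.0086 0.1514] 0.0556
20 25 [0.0024 0.189 ] 0.0694
-20 5 [ 0.0071 -0.0374] -0.0139
-20 10 [ 0.0109 -0.0753] -0.0278
-20 15 [ 0.0114 -0.1134] -0.0417
-20 20 [ 0.0086 -0.1514] -0.0556
-20 25 [ 0.0024 -0.189 ] -0.0694
```

```bash

python3 -m handwheel '[[[0.27,-0.77,0.77],[0,0,-0.1924]],[[0.27,-0.77,0.77],[0,0,-0.1924]],[[0.27,-0.77,0.77],[0,0,-0.1924]],[[0.27,-0.77,0.77],[0,0,-0.1924]],[[0.27,-0.77,0.77],[0,0,-0.1924]]]'
python3 -m handwheel '[[[0,0,0],[0,0,-0.094]],[[0,0,0],[0,0,-0.094]],[[0,0,0],[0,0,-0.094]],[[0,0,0],[0,0,-0.094]],[[0,0,0],[0,0,-0.094]]]'
python3 -m handwheel '[[[0,0,0],[0,0,0]],[[0,0,0],[0,0,0]]]'
python3 -c "
from h import *;from plant import *
p,y=fing(160,32,88);o=get_obs();print(tofix(o['tool_pos']),plan(p,y,o))"
```

```text
clock: 3.17
tool_pos: [0.471, -0.0074, 0.208]
orientation: [-180.0, -0.0, 119.3]
force: [1.1, 0.4, 0.1]
opening: 0.0006
clock: 3.58
tool_pos: [0.4725, -0.0075, 0.2092]
orientation: [-180.0, -0.0, 153.2]
force: [0.3, 0.1, 0.9]
opening: 0.0003
clock: 3.75
tool_pos: [0.4724, -0.0076, 0.2093]
orientation: [-180.0, -0.0, 152.6]
force: [-0.3, 0.8, -0.0]
opening: 0.0003
[-125.3   34.7] ([0.055, -0.002, 0.606], [-0.0001, -0.0001, 0.0005])
```

```bash

python3 -m handwheel '[[[0.055,0,0],[0,0,0]],[[0.055,0,0.3],[0,0,0]],[[0.055,0,0.606],[0,0,0]],[[0.055,0,0.606],[0,0,0]],[[0.055,0,0.606],[0,0,0]]]'
python3 -m handwheel '[[[0,0.015,0],[0,0,0]],[[0,0.03,0],[0,0,0]],[[0,0.03,0],[0,0,0]]]'
python3 -m handwheel '[[[0,0.015,0],[0,0,0]],[[0,0.03,0],[0,0,0]],[[0,0.03,0],[0,0,0]]]'
python3 -c "
from h import *;from plant import *
p,y=fing(160,20,88);o=get_obs();print(tofix(o['tool_pos']),plan(p,y,o),o['force'])"
```

```text
clock: 4.17
tool_pos: [0.4575, -0.0039, 0.0827]
orientation: [-179.6, -0.5, 152.6]
force: [-1.5, -0.3, -0.5]
opening: 0.0004
clock: 4.42
tool_pos: [0.4673, 0.0039, 0.0909]
orientation: [179.8, 0.2, 152.8]
force: [0.2, 0.2, 0.6]
opening: 0.0002
clock: 4.67
tool_pos: [0.4689, 0.0089, 0.0897]
orientation: [179.9, 0.1, 152.8]
force: [-0.2, -0.5, 0.3]
opening: 0.0005
[-130.9   50.5] ([0.002, -0.007, 0.008], [0.0003, 0.0003, 0.001]) [-0.20338558 -0.49432415  0.34028381]
```

```bash

for i in 1 2; do python3 -m handwheel '[[[0.007,0.037,0],[0,0,0.0139]],[[0.011,0.075,0],[0,0,0.0278]],[[0.011,0.113,0],[0,0,0.0417]],[[0.009,0.151,0],[0,0,0.0556]],[[0.002,0.189,0],[0,0,0.0694]]]'; done
python3 -c "
from h import *;from plant import *
p,y=fing(110,20,88);o=get_obs();print(tofix(o['tool_pos']),plan(p,y,o))
s=snapshot('side');u=proj(s,[o['tool_pos']])[0].astype(int);print(u)
im=s['color'][u[1]-75:u[1]+75,u[0]-100:u[0]+100];cv2.imwrite('pics/s1.png',cv2.resize(im,None,fx=3.5,fy=3.5)[:,:,::-1])"
```

```text
clock: 5.08
tool_pos: [0.4842, 0.0416, 0.0888]
orientation: [-179.9, -0.0, 127.6]
force: [-0.7, -2.6, 1.0]
opening: 0.0002
clock: 5.5
tool_pos: [0.5137, 0.0651, 0.0887]
orientation: [-179.9, 0.0, 102.6]
force: [-2.4, -2.2, 2.2]
opening: 0.0005
[-94.  112.1] ([-0.002, 0.005, 0.003], [-0.0003, 0.0001, 0.0004])
[321 224]
```

View pics/s1.png

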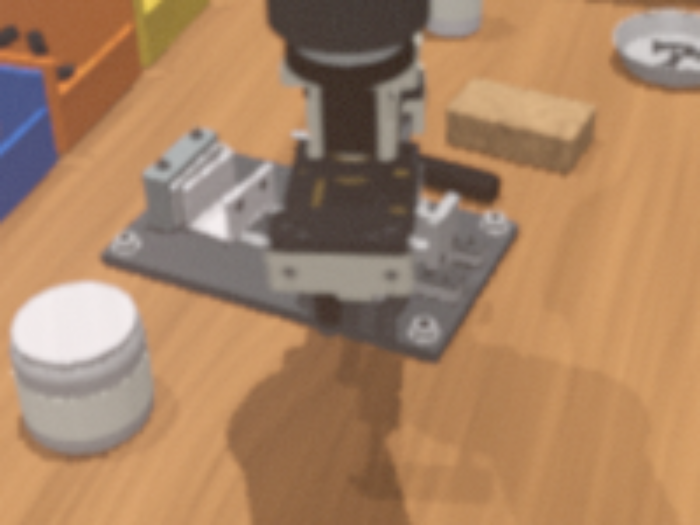

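The view shows the handle is no longer at the rear corner and is hidden under the gripper. About 3 N opposes the motion, so the lever is moving. I continue.

```bash

for i in 1 2; do python3 -m handwheel '[[[0.007,0.037,0],[0,0,0.0139]],[[0.011,0.075,0],[0,0,0.0278]],[[0.011,0.113,0],[0,0,0.0417]],[[0.009,0.151,0],[0,0,0.0556]],[[0.002,0.189,0],[0,0,0.0694]]]'; done
python3 -m handwheel '[[[0.007,0.037,0],[0,0,0.0139]],[[0.011,0.075,0],[0,0,0.0278]],[[0.011,0.113,0],[0,0,0.0417]],[[0.011,0.113,0],[0,0,0.0417]]]'
python3 -m handwheel '[[[0.001,0.01,0],[0,0,0.005]],[[0.004,0.02,0],[0,0,0.009]],[[0.004,0.02,0],[0,0,0.009]]]'
python3 -c "
from h import *;from plant import *
p,y=fing(35,20,88);o=get_obs();print(tofix(o['tool_pos']),plan(p,y,o),o['joint_pos'])"
```

```text
clock: 5.97
tool_pos: [0.5504, 0.0739, 0.0885]
orientation: [-179.9, 0.0, 77.7]
force: [-3.0, -0.7, 2.0]
opening: 0.0004
clock: 6.38
tool_pos: [0.5874, 0.0664, 0.0885]
orientation: [-179.9, 0.1, 52.7]
force: [-3.2, 0.2, 1.8]
opening: 0.0006
clock: 6.72
tool_pos: [0.6077, 0.0542, 0.0884]
orientation: [-180.0, 0.0, 37.7]
force: [-1.1, 0.2, 0.2]
opening: 0.0004
clock: 6.97
tool_pos: [0.6103, 0.0522, 0.0885]
orientation: [-180.0, 0.0, 34.7]
force: [-1.8, 1.0, -0.1]
opening: 0.0006
[  3.5 112. ] ([0.009, 0.062, 0.002], [-0.0, 0.0, 0.0201]) [ 2.31259247e+01  2.24989077e+01 -1.81549138e+01 -2.11278704e-02
 -4.93584457e+01 -1.68413145e+02]
```

Joint 6 is near its limit (−168.4 of −173.7), so I finish the last degrees by translating only.

```bash

python3 -m handwheel '[[[0.002,0.02,0],[0,0,0]],[[0.005,0.04,0],[0,0,0]],[[0.006,0.05,0],[0,0,0]],[[0.006,0.05,0],[0,0,0]]]'
python3 -m handwheel '[[[0,0.01,0],[0,0,0]],[[0,0.015,0],[0,0,0]],[[0,0.015,0],[0,0,0]]]'
python3 -m handwheel '[[[0,0.01,0],[0,0,0]],[[0,0.015,0],[0,0,0]],[[0,0.015,0],[0,0,0]]]'
python3 -c "
from h import *;from plant import *
p,y=fing(35,20,88);o=get_obs();print(tofix(o['tool_pos']),plan(p,y,o),o['joint_pos'])"
```

```text
clock: 7.3
tool_pos: [0.6171, 0.0439, 0.0883]
orientation: [-180.0, 0.1, 34.6]
force: [-2.4, -0.5, 0.2]
opening: 0.0001
clock: 7.55
tool_pos: [0.6179, 0.0428, 0.0882]
orientation: [-179.9, 0.1, 34.6]
force: [-8.0, 6.5, 3.5]
opening: 0.0002
clock: 7.8
tool_pos: [0.6182, 0.0422, 0.0881]
orientation: [-179.7, 0.1, 34.6]
force: [-15.9, 16.0, 8.8]
opening: 0.0
[ 12.7 103.2] ([0.005, -0.002, 0.001], [-0.0007, 0.0003, 0.0199]) [  21.78280226   23.18509988  -16.9528112    -0.32203134  -49.99404083
 -166.96227032]
```

The release stop is reached: 22 N at the angle expected for 2.18 rad. I back off, rise, and go behind the push plate.

```bash

python3 -m handwheel '[[[0,-0.1,0],[0,0,0]],[[0,-0.15,0],[0,0,0]],[[0,-0.15,-0.3],[0,0,0]],[[0,-0.15,-0.5],[0,0,0]],[[0,-0.15,-0.5],[0,0,0]]]'
python3 -m handwheel '[[[0,0,0],[0,0,-0.1]],[[0,0,0],[0,0,-0.1]],[[0,0,0],[0,0,-0.1]],[[0,0,0],[0,0,-0.1]],[[0,0,0],[0,0,-0.1]]]'
python3 -m handwheel '[[[0,0,0],[0,0,-0.033]],[[0,0,0],[0,0,-0.033]],[[0,0,0],[0,0,-0.033]]]'
python3 -c "
from h import *;from plant import *
o=get_obs();print(tofix(o['tool_pos']),plan(FX([-137,0,130])[0],82.45,o),o['joint_pos'])
s=snapshot('wrist');np.savez('w4.npz',**s);f=proj(s,FX([[-20.4+45-0,87.8,95],[-45,39,59]]));print(f)
cv2.imwrite('pics/w4.png',s['color'][:,:,::-1])"
```

```text
clock: 8.22
tool_pos: [0.6068, 0.065, 0.1946]
orientation: [179.8, -0.4, 34.8]
force: [1.9, 0.2, 0.4]
opening: 0.0007
clock: 8.63
tool_pos: [0.6046, 0.0643, 0.1891]
orientation: [179.9, -0.1, 70.8]
force: [-0.1, -0.5, 0.0]
opening: 0.0004
clock: 8.88
tool_pos: [0.6045, 0.0643, 0.1889]
orientation: [179.9, -0.0, 82.6]
force: [0.2, -0.3, 0.3]
opening: 0.0004
[ -3.8 123.3] ([-0.615, -0.668, 0.293], [0.0003, -0.0, 0.0003]) [ 2.44864995e+01  1.63918944e+01 -1.23844390e+01  4.56889039e-02
 -6.11288680e+01 -1.21948837e+02]
[[272.17656969 238.88468401]
 [218.71310812 147.55243732]]
```

View pics/w4.png

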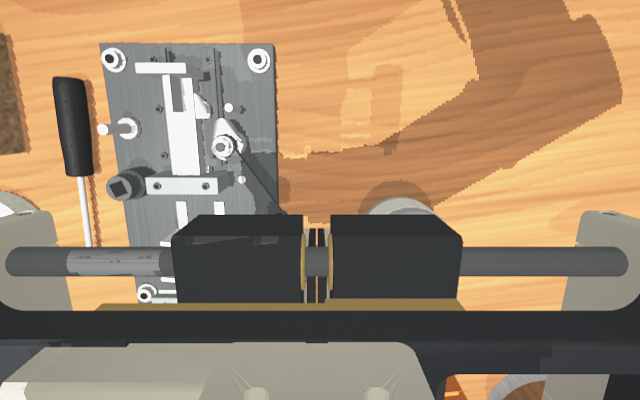

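The lever now points forward-left from the nut at (222,146), which is the released position, and the slide is clear. I move behind the push plate and descend.

```bash

python3 -m handwheel '[[[-0.615,-0.67,0],[0,0,0]],[[-0.615,-0.67,0],[0,0,0]],[[-0.615,-0.67,0],[0,0,0]],[[-0.615,-0.67,0],[0,0,0]],[[-0.615,-0.67,0],[0,0,0]]]'
python3 -m handwheel '[[[0,0,0],[0,0,0]],[[0,0,0.2],[0,0,0]],[[0,0,0.3],[0,0,0]],[[0,0,0.3],[0,0,0]]]'
python3 -c "
from h import *;from plant import *
o=get_obs();print(tofix(o['tool_pos']),plan(FX([-137,0,60])[0],82.45,o))"
```

```text
clock: 9.35
tool_pos: [0.4504, -0.0418, 0.1884]
orientation: [-180.0, -0.0, 82.1]
force: [-1.9, 0.1, -1.2]
opening: 0.0005
clock: 9.68
tool_pos: [0.4528, -0.04, 0.1254]
orientation: [-179.7, 0.1, 82.1]
force: [-1.0, -0.3, 0.3]
opening: 0.0005
[-1.405e+02 -1.000e-01] ([0.001, 0.019, 0.327], [-0.0007, 0.0003, -0.0009])
```

```bash

python3 -m handwheel '[[[0,0,0.16],[0,0,0]],[[0,0,0.32],[0,0,0]],[[0,0,0.32],[0,0,0]],[[0,0,0.32],[0,0,0]]]'
python3 -m handwheel '[[[0,0.03,0],[0,0,0]],[[0,0.06,0],[0,0,0]],[[0,0.09,0],[0,0,0]],[[0,0.12,0],[0,0,0]],[[0,0.15,0],[0,0,0]]]'
python3 -m handwheel '[[[0,0.02,0],[0,0,0]],[[0,0.04,0],[0,0,0]],[[0,0.06,0],[0,0,0]],[[0,0.08,0],[0,0,0]],[[0,0.1,0],[0,0,0]]]'
python3 -c "
from h import *;from plant import *
o=get_obs();print(tofix(o['tool_pos']),plan(FX([-67,0,60])[0],82.45,o))"
```

```text
clock: 10.02
tool_pos: [0.4547, -0.0397, 0.0646]
orientation: [-179.9, 0.1, 82.3]
force: [0.3, -0.2, 0.8]
opening: 0.0003
clock: 10.43
tool_pos: [0.4846, -0.0437, 0.0653]
orientation: [180.0, -0.0, 82.3]
force: [-4.6, 2.5, 3.5]
opening: 0.0003
clock: 10.85
tool_pos: [0.5041, -0.0465, 0.0645]
orientation: [-180.0, 0.0, 82.3]
force: [-4.6, 0.4, 3.4]
opening: 0.0003
[-88.8   0.2] ([-0.001, 0.109, 0.022], [-0.0001, 0.0, -0.0004])
```

```bash

python3 -m handwheel '[[[0,0.02,0],[0,0,0]],[[0,0.04,0],[0,0,0]],[[0,0.06,0],[0,0,0]],[[0,0.075,0],[0,0,0]],[[0,0.075,0],[0,0,0]]]'
python3 -m handwheel '[[[0,0.01,0],[0,0,0]],[[0,0.02,0],[0,0,0]],[[0,0.025,0],[0,0,0]],[[0,0.025,0],[0,0,0]]]'
python3 -m handwheel '[[[0,0.01,0],[0,0,0]],[[0,0.015,0],[0,0,0]],[[0,0.015,0],[0,0,0]]]'
python3 -c "
from h import *;from plant import *
o=get_obs();print(tofix(o['tool_pos']),o['force'])"
```

```text
clock: 11.27
tool_pos: [0.5197, -0.0485, 0.0643]
orientation: [180.0, 0.0, 82.3]
force: [-1.9, -0.4, 0.6]
opening: 0.0009
clock: 11.6
tool_pos: [0.5237, -0.049, 0.0643]
orientation: [-180.0, 0.0, 82.3]
force: [-4.2, 0.2, 1.1]
opening: 0.0007
clock: 11.85
tool_pos: [0.5249, -0.0493, 0.0641]
orientation: [-179.8, 0.0, 82.3]
force: [-10.0, 4.2, 6.5]
opening: 0.0002
[-67.8   0.2] [-10.02769293   4.19076128   6.51696012]
```

```bash

for i in 1 2; do python3 -m handwheel '[[[0,0.01,0],[0,0,0]],[[0,0.015,0],[0,0,0]],[[0,0.015,0],[0,0,0]],[[0,0.015,0],[0,0,0]]]'; done
python3 -c "
from h import *;from plant import *
o=get_obs();print(tofix(o['tool_pos']),o['force'])"
```

```text
clock: 12.18
tool_pos: [0.5249, -0.0498, 0.0636]
orientation: [-179.5, 0.1, 82.3]
force: [-18.8, 7.7, 12.8]
opening: 0.0002
clock: 12.52
tool_pos: [0.5249, -0.0502, 0.0631]
orientation: [-179.2, 0.1, 82.2]
force: [-28.4, 12.2, 20.3]
opening: 0.0005
[-67.7  -0.7] [-28.40710571  12.22193077  20.31474602]
```

The slide is solid at travel of about 57 mm with 30–37 N, so only the cam's draw-up is left. I back off and go to the far side of the handle.

```bash

python3 -m handwheel '[[[0,-0.1,0],[0,0,0]],[[0,-0.2,0],[0,0,0]],[[0,-0.2,-0.2],[0,0,0]],[[0,-0.2,-0.4],[0,0,0]],[[0,-0.2,-0.65],[0,0,0]]]'
python3 -m handwheel '[[[0,0,0],[0,0,0]],[[0,0,0],[0,0,0]]]'
python3 - <<'E'
from h import *
from plant import *
o=get_obs();p,_=fing(35,-34,190);print(tofix(o['tool_pos']),plan(p,82.3,o),plan(p,32.5,o),tofix(p),o['tool_pos'])
for a in(5,10,15,20,25):
    p0,y0=fing(80,-20,90);p1,y1=fing(80+a,-20,90)
    ob=dict(tool_pos=p0,orientation=[180,0,y0+5]);print(a,plan(p1,y1+5,ob))
s=snapshot('top');np.savez('top1.npz',**s);f=FX([[0,0,12]])
im=s['color'][135:250,270:380];cv2.imwrite("pics/top_d.png",cv2.resize(im,None,fx=5,fy=5,interpolation=cv2.INTER_CUBIC)[:,:,::-1])
E
```

```text
clock: 12.93
tool_pos: [0.4934, -0.0448, 0.1877]
orientation: [179.9, 0.0, 82.4]
force: [3.0, -0.0, 0.0]
opening: 0.0005
clock: 13.1
tool_pos: [0.4959, -0.0442, 0.1895]
orientation: [179.5, -0.2, 82.3]
force: [-0.1, 0.3, -0.6]
opening: 0.0005
[-97.2   1.4] ([0.294, 0.706, 0.004], [0.0013, -0.0005, 0.0001]) ([0.294, 0.706, 0.004], [0.001, -0.001, 0.1385]) [44.1 59.9] [ 0.49591861 -0.04419277  0.1895021 ]
5 ([0.01, -0.037, -0.0], [0.0, 0.0, -0.0139])
10 ([0.017, -0.074, -0.0], [-0.0, 0.0, -0.0278])
15 ([0.021, -0.112, -0.0], [0.0, 0.0, -0.0417])
20 ([0.022, -0.15, -0.0], [0.0, 0.0, -0.0556])
25 ([0.019, -0.188, -0.0], [0.0, 0.0, -0.0694])
```

View pics/top_d.png

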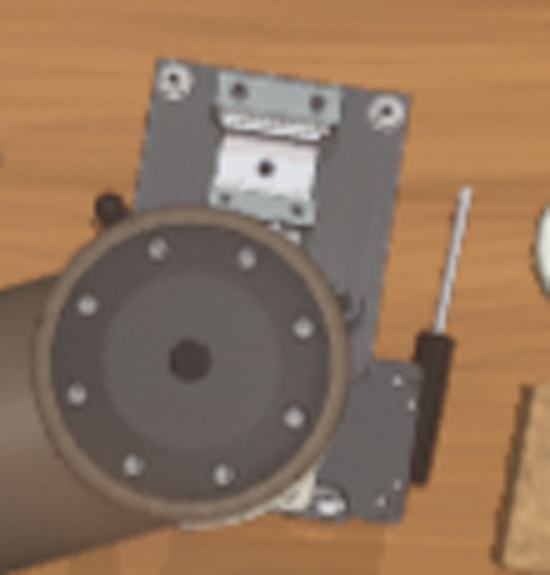

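The jaw now bears on the bracket, which is square to the anvil at (267,165). The handle is at (110,208), released. I move to its far side.

```bash

python3 -m handwheel '[[[0.294,0.706,0],[0,0,0.1]],[[0.294,0.706,0],[0,0,0.1]],[[0.294,0.706,0],[0,0,0.1]],[[0.294,0.706,0],[0,0,0.1]],[[0.294,0.706,0],[0,0,0.1]]]'
python3 -m handwheel '[[[0,0,0],[0,0,0.0385]],[[0,0,0],[0,0,0.0385]],[[0,0,0],[0,0,0.0385]],[[0,0,0],[0,0,0.0385]]]'
python3 -c "
from h import *;from plant import *
o=get_obs();p,_=fing(35,-32,88);print(tofix(o['tool_pos']),plan(p,32.5,o),o['joint_pos'][5])"
```

```text
clock: 13.57
tool_pos: [0.6452, -0.0043, 0.1828]
orientation: [-180.0, 0.1, 46.2]
force: [-0.2, 0.2, 0.3]
opening: 0.0004
clock: 13.9
tool_pos: [0.6407, -0.0056, 0.1845]
orientation: [-180.0, 0.1, 32.9]
force: [1.0, -0.5, 0.2]
opening: -0.0001
[41.2 58.8] ([0.017, -0.005, 0.483], [-0.0001, 0.0003, 0.001]) -164.0648355555417
```

Descend, approach to d ≈ 20, then sweep back.

```bash

python3 -m handwheel '[[[0.017,0,0],[0,0,0]],[[0.017,0,0.2],[0,0,0]],[[0.017,0,0.4],[0,0,0]],[[0.017,0,0.485],[0,0,0]],[[0.017,0,0.485],[0,0,0]]]'
python3 -m handwheel '[[[0,-0.02,0],[0,0,0]],[[0,-0.04,0],[0,0,0]],[[0,-0.055,0],[0,0,0]],[[0,-0.055,0],[0,0,0]]]'
python3 -c "
from h import *;from plant import *
o=get_obs();p,_=fing(35,-20,88);print(tofix(o['tool_pos']),plan(p,32.5,o),o['joint_pos'][5])"
for i in 1 2; do python3 -m handwheel '[[[0.01,-0.037,0],[0,0,-0.0139]],[[0.017,-0.074,0],[0,0,-0.0278]],[[0.021,-0.112,0],[0,0,-0.0417]],[[0.022,-0.15,0],[0,0,-0.0556]],[[0.019,-0.188,0],[0,0,-0.0694]]]'; done
python3 -c "
from h import *;from plant import *
o=get_obs();p,_=fing(85,-20,88);print(tofix(o['tool_pos']),plan(p,82.5,o),o['joint_pos'][5])"
```

```text
clock: 14.32
tool_pos: [0.6407, -0.0041, 0.0841]
orientation: [-179.8, 0.4, 32.8]
force: [0.9, 0.0, 0.2]
opening: 0.0006
clock: 14.65
tool_pos: [0.6386, 0.0066, 0.0912]
orientation: [179.9, -0.2, 32.7]
force: [0.9, -0.8, -0.0]
opening: 0.0003
[37.6 70.5] ([-0.003, -0.008, 0.016], [0.0001, -0.0005, 0.0006]) -165.35728619339446
clock: 15.07
tool_pos: [0.6225, 0.04, 0.091]
orientation: [179.8, -0.2, 57.9]
force: [3.5, -0.5, -0.3]
opening: 0.0002
clock: 15.48
tool_pos: [0.5935, 0.0644, 0.0912]
orientation: [179.7, -0.2, 82.9]
force: [4.5, 3.5, -2.2]
opening: 0.0007
[-14.7 121.9] ([0.0, -0.015, 0.016], [0.001, -0.0005, 0.0012]) -122.03376482941097
```

```bash

for i in 1 2; do python3 -m handwheel '[[[0.01,-0.037,0],[0,0,-0.0139]],[[0.017,-0.074,0],[0,0,-0.0278]],[[0.021,-0.112,0],[0,0,-0.0417]],[[0.022,-0.15,0],[0,0,-0.0556]],[[0.019,-0.188,0],[0,0,-0.0694]]]'; done
python3 -m handwheel '[[[0.01,-0.037,0],[0,0,-0.0139]],[[0.017,-0.074,0],[0,0,-0.0278]],[[0.021,-0.112,0],[0,0,-0.0417]],[[0.021,-0.112,0],[0,0,-0.0417]]]'
python3 -c "
from h import *;from plant import *
o=get_obs();p,_=fing(160,-20,88);print(tofix(o['tool_pos']),plan(p,157.45,o),o['joint_pos'][5])"
```

```text
clock: 15.9
tool_pos: [0.5568, 0.0739, 0.0913]
orientation: [179.6, -0.1, 107.9]
force: [1.5, 7.1, -0.4]
opening: 0.0004
clock: 16.32
tool_pos: [0.5189, 0.0654, 0.0911]
orientation: [179.7, 0.1, 132.9]
force: [1.3, 5.6, 1.3]
opening: 0.0007
clock: 16.65
tool_pos: [0.4982, 0.0519, 0.0907]
orientation: [179.8, 0.1, 147.9]
force: [-0.3, -0.2, 0.2]
opening: 0.0001
[-107.5   97.1] ([0.027, -0.068, 0.013], [0.0005, 0.0003, -0.0266]) -60.591385837569625
```

```bash

python3 -m handwheel '[[[0.01,-0.037,0],[0,0,-0.0139]],[[0.02,-0.055,0],[0,0,-0.0266]],[[0.027,-0.068,0],[0,0,-0.0266]],[[0.027,-0.068,0],[0,0,-0.0266]]]'
for i in 1 2; do python3 -m handwheel '[[[0,-0.01,0],[0,0,0]],[[0,-0.015,0],[0,0,0]],[[0,-0.015,0],[0,0,0]]]'; done
python3 -c "
from h import *;from plant import *
o=get_obs();p,_=fing(160,-20,88);print(tofix(o['tool_pos']),plan(p,157.45,o),o['joint_pos'][5])"
```

```text
clock: 16.98
tool_pos: [0.4871, 0.0434, 0.0902]
orientation: [179.9, 0.1, 157.0]
force: [1.0, 2.4, 1.7]
opening: 0.0002
clock: 17.23
tool_pos: [0.4871, 0.0427, 0.0902]
orientation: [179.7, 0.2, 157.0]
force: [-0.5, 13.1, 3.9]
opening: 0.0006
clock: 17.48
tool_pos: [0.4871, 0.0422, 0.0904]
orientation: [179.4, 0.2, 156.9]
force: [-1.5, 25.6, 0.9]
opening: 0.0005
[-117.3   85.9] ([0.005, 0.004, 0.012], [0.0015, 0.0006, -0.0014]) -50.75831924474391
```

The locking stop is reached, 25 N at φ = 160°. I retreat, rise, and look from the earlier viewing pose.

```bash

python3 -m handwheel '[[[0,0.1,0],[0,0,0]],[[0,0.15,0],[0,0,0]],[[0,0.15,-0.2],[0,0,0]],[[0,0.15,-0.5],[0,0,0]],[[0,0.15,-0.8],[0,0,0]]]'
python3 -m handwheel '[[[0,0,-0.4],[0,0,0.1]],[[0,0,-0.4],[0,0,0.1]],[[0,0,-0.4],[0,0,0.1]],[[0,0,-0.4],[0,0,0.1]],[[0,0,-0.4],[0,0,0.1]]]'
python3 -m handwheel '[[[0,0,0],[0,0,0.1]],[[0,0,0],[0,0,0.1]],[[0,0,0],[0,0,0.1]],[[0,0,0],[0,0,0.1]],[[0,0,0],[0,0,0.1]]]'
python3 -c "
from h import *;from plant import *
o=get_obs();print(o['tool_pos'],plan([.637,-.078,.354],83,o))"
```

```text
clock: 17.9
tool_pos: [0.4943, 0.0644, 0.2131]
orientation: [-179.8, -0.1, 157.0]
force: [2.0, 0.3, 0.5]
opening: 0.0003
clock: 18.32
tool_pos: [0.495, 0.0647, 0.293]
orientation: [-180.0, -0.0, 120.8]
force: [-0.0, -0.0, -0.5]
opening: 0.0002
clock: 18.73
tool_pos: [0.4948, 0.0645, 0.292]
orientation: [-179.9, 0.1, 85.0]
force: [0.0, -0.6, -0.1]
opening: 0.0007
[0.49483687 0.06450498 0.29200925] ([-0.649, 0.769, -0.31], [-0.0003, 0.0002, 0.0056])
```

```bash

python3 -m handwheel '[[[-0.65,0.77,-0.31],[0,0,0.0056]],[[-0.65,0.77,-0.31],[0,0,0.0056]],[[-0.65,0.77,-0.31],[0,0,0.0056]],[[-0.65,0.77,-0.31],[0,0,0.0056]],[[-0.65,0.77,-0.31],[0,0,0.0056]]]'
python3 -m handwheel '[[[0,0,0],[0,0,0]],[[0,0,0],[0,0,0]],[[0,0,0],[0,0,0]]]'
python3 -c "
from h import *;from plant import *
s=snapshot('wrist');np.savez('w5.npz',**s)
print(proj(s,FX([[-124.9,68.1,95],[-56,0,69],[54,0,53],[-45,39,59]]))[:]*2.6-[520,0])
im=s['color'][:230,200:460]
cv2.imwrite('pics/w5.png',cv2.resize(im,None,fx=2.6,fy=2.6,interpolation=cv2.INTER_CUBIC)[:,:,::-1])"
```

```text
clock: 19.15
tool_pos: [0.6376, -0.0767, 0.3538]
orientation: [-179.9, 0.0, 83.4]
force: [0.6, 1.6, -0.1]
opening: 0.0004
clock: 19.4
tool_pos: [0.6366, -0.0753, 0.3524]
orientation: [-179.8, 0.0, 83.4]
force: [-0.4, -0.4, 0.0]
opening: 0.0004
[[487.26928437  69.87669763]
 [328.76976054 235.65536392]
 [322.9413698  449.96150404]
 [403.90172809 261.4792165 ]]
```

View pics/w5.png

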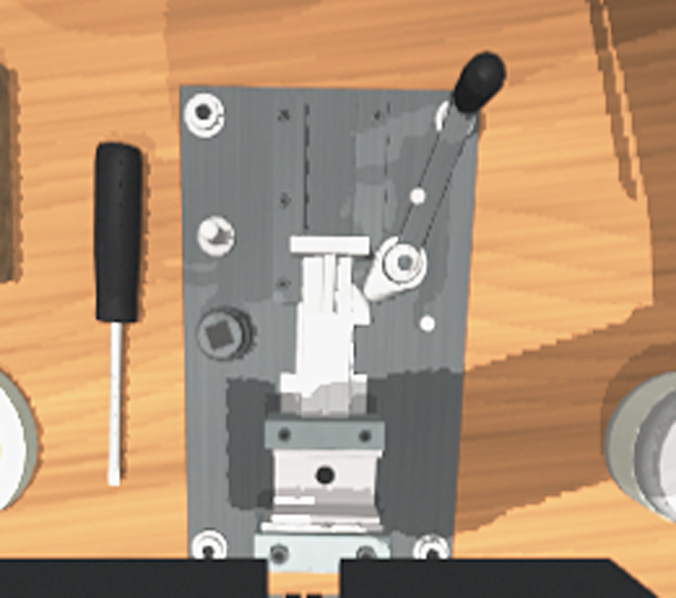

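The picture shows the push plate's rear edge at row 236 (predicted for 59 mm travel: 235.7) and the jaw front near row 449 (450). The handle is at about (487,70), the locked position, and the cam nose is behind the lug. The bracket is square against the anvil and the bystanders are in place.

```bash
python3 -c "
from plant import *
print(close_job())"
```

```text
the job is handed in; nothing more can be done
None
```

The bracket is clamped and the job is handed in, with the hand clear at about 19 s on the robot's clock. I swung the lever to its release stop, pushed the slide forward by its push plate until solid, then swung the lever back to its locking stop.

- **Lever out:** it came up against the release stop at the angle expected for 2.18 rad, with about 22–24 N on the fingertip.
- **Slide:** it stopped solid at about 57 mm of travel. The last push peaked at about 37 N in total, about 20 N of it upwards.
- **Lever back:** it came up against the locking stop at the locked angle, with about 26 N.

In the last wrist picture, the push plate and jaw were within a pixel or so of where 59 mm of travel puts them. That fits the cam drawing the slide up the last 2 mm or so. The lever was at its locked angle, the cam nose was behind the lug and the bracket was square against the anvil.

The things visible in that last picture (socket, bolt, screwdriver, tin and tape) looked unmoved. The spray can, dish and most of the sanding block were outside it, but the arm was not used near them. No check failed or disagreed.

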